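# Lock the keeper bar of the biscuit-die rinse rack and open the rinse valve halfway

### The arm

A 6-joint arm with a two-finger parallel gripper is mounted at the origin on the work surface. World frame = base frame: x ahead of the robot, y to its left, z up, the work surface at z = 0. Lengths are in mm, angles in rad, forces in N, time in s.
With the tool pointing down it reaches from about 275 to 825 mm from the base axis. Payload 5.2 kg.
Tool frame: the origin (TCP) lies between the finger pads; the fingertips stand tcp_to_tips ahead of it and the grasp point (between the pads) lies 2 mm behind it (tcp_to_tips is the distance from the TCP to the fingertips, in mm); z points along the fingers, y is the line along which they close (so a half turn about z gives the same grasp; the last joint's range is limited). The gripper opens to 93 mm and grips with 3 to 60 N. Pads are 15 mm wide; open, the fingers measure 128 mm over their backs; the gripper's body (75 mm by 188 mm) begins 65 mm behind the grasp point.
Start: joints at [-1.468, 0.259, 1.535, -0, 1.348, -0.203], TCP at [165.602, -524.482, 235.653] pointing down, gripper open.
Joint ranges: [-3.14, 3.14], [-0.91, 2.08], [0.19, 2.58], [-1.22, 4.36], [0.22, 2.71], [-3.12, 3.12]. Speed limits (rad/s): [2.57, 2.57, 3.14, 3.14, 3.14, 3.14].

### API

Orientations are given as a 3x3 rotation matrix whose columns are the frame's x, y, z axes.
In Python, from station import * gives the robot as it stands.
- The arm moves only by the tool apply_moves, never from a script. Its argument "steps" is a list of rows, each a list of 3 entries, a list of its own where there are three numbers: the shift along the tool's x, y, z in m, then the turn, a rotation vector about the tool's x, y, z in degrees, then the opening, from -1 (shut) to 1 (fully open). A call has 1 to 10 rows; each row shifts and turns the commanded pose from where the row before left it, along the tool's axes as they then stand; what a row does not reach is not made up. A row lasts 1/10 s, in which the tool goes at most 50 mm and 8.59 degrees, less where a joint would pass 70% of its speed; a pose out of reach is approached as far as the arm can. A call is refused whole if a number of a shift passes 0.05 or a number of a turn 8.59, either way. A call with a gripper value outside its range is refused whole. The fingers move at their own pace and stop on an object; "squeeze" is the grip in N (left out, the last holds). Time passes only in rows, so rows that do not move let the fingers close. It gives the time, the measured TCP pose, the force, the opening and the grip force at its end, in the units of the state.
- get_state(): the state, without advancing time (a new reading comes with each control period).
- grab_frame(name): name is "scene" or "top"; returns (picture, depth): 420x560x3 uint8, red, green, blue; 420x560 float32, mm along the optical axis (not along the pixel's ray), 0 where there is no reading.
- calibration(name): a dict with "vfov" (degrees; the focal length in pixels is half the picture's height over the tangent of half this angle, whatever the lens; pixels are square), "cx", "cy" (the principal point, pixels), "origin" and "rotation" of the camera in the world. Camera axes: x right, y up, looking along -z (the intrinsics and any distortion apply to the point x, -y, -z); pixel columns grow to the right and rows downward; lengths in mm; the calibration is good to about 2 mm. A picture is of the moment at which its call begins. calibration takes no time and is no camera call.
- job_done(): hands the job in; it is judged then, once.
Trained networks look in the newest picture that a camera, given by its name, has taken for a name from the list of things; names that differ only in an ending like _2 or _b are one class to them, and where a whole thing is asked for, a point or a joint stands for the part that bears it (a point fixed in the world has none). Each returns a list of dicts, best first, with "conf" (0 to 1); they miss things now and then, are a little off and sometimes report something else, mostly with a low value. They report only what shows in the picture. A call takes as long as a camera call.
- find_in(target, camera): "bbox" ([left, top, width, height] in pixels, round what is visible of it).
The state is a dict: "t": time; "q": joint angles; "joint_velocities": joint speeds; "tau": joint torques, N m; "ee_pos": TCP position; "orientation": TCP orientation; "contact_force": force on the tool from outside, world axes, zero at the start; "ft_torque": the same for the moment, N m; "gripper_width": finger opening in mm; "finger_force": force on a finger pad.
Only numpy, scipy, OpenCV 4.12 (cv2) and the standard library are available. Lean on these libraries where they do the work, as an engineer would, in place of code of your own. Each camera call takes 0.05 s, during which the arm holds its last target. There are 200 camera calls.

### The job

The biscuit dies lie in the rinse rack: swing the rack's hinged keeper bar shut over them until it clicks fully home in its spring catch. Then, with the bar locked, open the rinse valve halfway by turning its lever to 45 degrees, and let go. Leave the dies, bowl, jar and tin where they are.

Things in the scene. Friction and masses are not known exactly. Their poses are not given: they have to be found in the camera images.
- rack: Fixed rinse rack: aluminium base plate (x -145..+245, y +-170 mm) with a steel pan (160 x 200 mm, rim 42 mm high, centre x -60, y -2), keeper bar, catch and wire shelf. Origin on the counter; x points to the rack's rear (away from the robot), y to its left (hinge side). Catch block 34 x 30 mm, top 74 mm, at x -56, y -145; stop lug 10 x 20 mm, top 72 mm, at x -77, y -109.
- keeper (a joint): Angle of the keeper bar about its vertical hinge, rad. 0 = shut, lying across the pan (towards rack -y) against its stop; grows anticlockwise seen from above, to the rack's rear, to 1.3. It stays where it is left. The spring catch resists from about 0.07 (4 to 10 N at the handle), snaps over at about 0.035 and then holds the bar at 0.
- keeper_grip (a point): Middle of the gripping zone of the bar's upright handle: a black round post 18 mm in diameter, 70 to 115 mm above the counter (this point 97 mm). It stands on the flat steel bar (20 mm wide, 58 to 70 mm above the counter), 190 mm from the hinge axis; the bar's round nose is at 225 mm.
- keeper_hinge (a point): Point on the keeper bar's vertical hinge axis, 64 mm above the counter. Fixed to the rack at x -60, y +110 mm.
- keeper_home (a point): Where keeper_grip lies when the bar is fully shut. Fixed to the rack.
- shelf_edge (a point): Middle of the front edge of the rack's wire shelf: a steel rod 8 mm thick along rack y, centre 285 mm above the counter. The shelf spans rack x +45..+235, y +-155 mm, posts at its rear corners. The open bar's handle stands 40 to 75 mm behind this edge, beneath the shelf: reach it with the tool leaning back to the rack's front, about 35 to 45 degrees.
- tap: Fixed rinse pipe: 22 mm pipe that rises from the counter at y +62 and y -62 mm and crosses along its y axis 58 mm above the counter, with a brass ball valve (36 x 74 x 36 mm) in the middle. Origin on the counter below the valve.
- valve (a joint): Angle of the valve lever about its vertical stem, rad. 0 = shut, lever square to the pipe, along tap -x (towards the robot); grows anticlockwise seen from above, towards tap -y; 1.571 = fully open, lever along the pipe. 0.785 (45 degrees) is half open. Stays where it is left.
- valve_grip (a point): Middle of the lever's black sleeve, 72 mm long, 18 mm wide and 14 mm thick, its centre 100 mm above the counter and 80 mm from the stem axis.
- valve_axis (a point): Point on the valve's vertical stem axis at lever height, 100 mm above the counter.
- die_a: One of two loose aluminium moulding dies, 55 x 160 x 16 mm, lying in the pan with three round recesses on top (top 25 mm above the counter). Origin under its centre.
- die_b: The other such die.
- jar: Bystander: glass jar with a steel cap, 70 mm in diameter, 100 mm high, standing behind the tap. Origin under its centre.
- bowl: Bystander: steel bowl, 110 mm across, 45 mm high. Origin under its centre.
- tin: Bystander: tin, 80 mm in diameter, 110 mm high. Origin under its centre.

How it is judged (in metres and radians):
On the way, in this order (a step that is already met when the one before it is completed fails the run):
1. the keeper bar is shut home in its catch (within 0.02 rad) (value of joint keeper below 0.02 rad), for 0.3 s.
2. then the valve lever is set to 45 degrees, give or take 7 degrees, with the bar still shut (value of joint keeper below 0.02 rad and value of joint valve between 0.665 and 0.905 rad), for 0.3 s.
At the end, for the whole second after the job is handed in: The keeper bar is shut in its catch (joint below 0.02 rad) and the valve lever rests at 45 degrees, give or take 7 degrees (0.665 to 0.905 rad) (all of step 2 and velocity of joint valve between -0.05 and 0.05 rad/s); the robot touches nothing.
It fails at once if bowl is moved more than 30 mm (distance of bowl from where it was at the start of the episode above 0.03 m).
It fails at once if jar is moved more than 30 mm (distance of jar from where it was at the start of the episode above 0.03 m).
It fails at once if tin is moved more than 30 mm (distance of tin from where it was at the start of the episode above 0.03 m).
It fails at once if a moulding die is moved more than 30 mm (distance of die_a from where it was at the start of the episode above 0.03 m).
It fails at once if a moulding die is moved more than 30 mm (distance of die_b from where it was at the start of the episode above 0.03 m).
It also fails if it takes over 64 s, if anything falls off the work surface, if the arm or the gripper's body presses on something with over 40 N, if the wrist force passes 120 N, or if a joint passes its speed limit or range.

## Working session

There is one attempt and no reset: what is moved stays moved. The work goes in short steps, Python scripts to look and compute and a tool call to move; the robot and the scene stay as the last step left them, time stands still between calls to the robot, and variables do not carry over. Pictures are saved under pics/ and viewed, at most 10 in all, crops included, and the job is handed in when it is done.

Besides the shell and the picture viewer there is one more tool, called after "Emit:" as a command line: name --argument value ..., lists and objects as JSON in quotes. apply_moves: Moves the arm, as the interface text tells. Its arguments: {"type":"object","properties":{"steps":{"type":"array","items":{"type":"array"}},"squeeze":{"type":"number"}},"required":["steps"]}

```bash
ls; mkdir -p pics; python3 - <<'E'
from station import *
import cv2,numpy as np
for n in("scene","top"):
    p,d=grab_frame(n); cv2.imwrite(f"pics/{n}0.png",p[...,::-1]); np.savez(f"{n}0.npz",p=p,d=d); print(n,calibration(n))
    for t in("rack","keeper_grip","keeper","tap","valve_grip","valve","jar","bowl","tin","die_a","shelf_edge"):
        try: print(t,[(np.round(r["bbox"]).tolist(),round(r["conf"],2)) for r in find_in(t,n)[:3]])
        except Exception as e: print(t,e)
s=get_state(); print(s)
E
```

```text
pics
scene {'vfov': 42.090221568532215, 'cx': 282.52596335686997, 'cy': 206.90644795603936, 'origin': array([1805.60163637,  674.68566891, 1320.91632478]), 'rotation': array([[-0.47536897, -0.56012255,  0.6784446 ],
       [ 0.87970522, -0.2921352 ,  0.37520094],
       [-0.01196097,  0.77519014,  0.63161474]])}
rack [([268.0, 188.0, 139.0, 143.0], 0.86), ([328.0, 242.0, 59.0, 38.0], 0.58), ([407.0, 270.0, 33.0, 32.0], 0.33)]
keeper_grip [([327.0, 239.0, 58.0, 41.0], 0.92)]
keeper [([330.0, 240.0, 58.0, 41.0], 0.95)]
tap [([226.0, 183.0, 35.0, 50.0], 0.66)]
valve_grip []
valve [([236.0, 181.0, 24.0, 21.0], 0.62)]
jar [([194.0, 212.0, 18.0, 38.0], 0.56)]
bowl [([406.0, 272.0, 33.0, 32.0], 0.77)]
tin [([164.0, 177.0, 25.0, 36.0], 0.62)]
die_a [([322.0, 243.0, 30.0, 16.0], 0.81), ([331.0, 229.0, 16.0, 17.0], 0.7), ([263.0, 188.0, 142.0, 144.0], 0.15)]
shelf_edge [([266.0, 193.0, 135.0, 138.0], 0.88)]
top {'vfov': 50.69366353533822, 'cx': 273.1046645634507, 'cy': 215.67103696142263, 'origin': array([ 424.49288528,  -16.74338048, 1558.32197616]), 'rotation': array([[ 0.02916038,  0.992671
[... 894 characters left out ...]
-2.02812354e-01]), 'joint_velocities': array([-0.00077203, -0.00182997,  0.00048453,  0.00054688,  0.00074516,
       -0.00089659]), 'tau': array([-1.51192562e-04, -4.37213767e+01, -2.84308952e+01,  7.20705721e-02,
        3.09875398e-02,  2.36222229e-05]), 'ee_pos': array([ 165.59834109, -524.43849328,  235.61905265]), 'orientation': array([[ 9.53605294e-01,  3.01059701e-01, -4.95946200e-06],
       [ 3.01059700e-01, -9.53605286e-01,  1.23194411e-04],
       [ 3.23595033e-05, -1.18971936e-04, -9.99999992e-01]]), 'contact_force': array([ 0.25945284, -0.54037579, -0.3867244 ]), 'ft_torque': array([ 0.04147775,  0.06450434, -0.03680727]), 'finger_force': 0.0, 'gripper_width': 92.4714286564009}
```

```bash
python3 - <<'E'
import cv2
a=cv2.imread("pics/top0.png"); b=cv2.imread("pics/scene0.png")
cv2.imwrite("pics/t1.png",cv2.resize(a[125:280,110:310],None,fx=4,fy=3.8,interpolation=cv2.INTER_CUBIC)[:600])
cv2.imwrite("pics/t2.png",cv2.resize(a[160:290,290:450],None,fx=4,fy=4,interpolation=cv2.INTER_CUBIC))
cv2.imwrite("pics/s1.png",cv2.resize(b[160:310,150:350+0],None,fx=4,fy=4,interpolation=cv2.INTER_CUBIC))
cv2.imwrite("pics/s2.png",cv2.resize(b[180:330,250:450],None,fx=4,fy=4,interpolation=cv2.INTER_CUBIC))
E
```

```text
(no output)
```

View pics/t1.png

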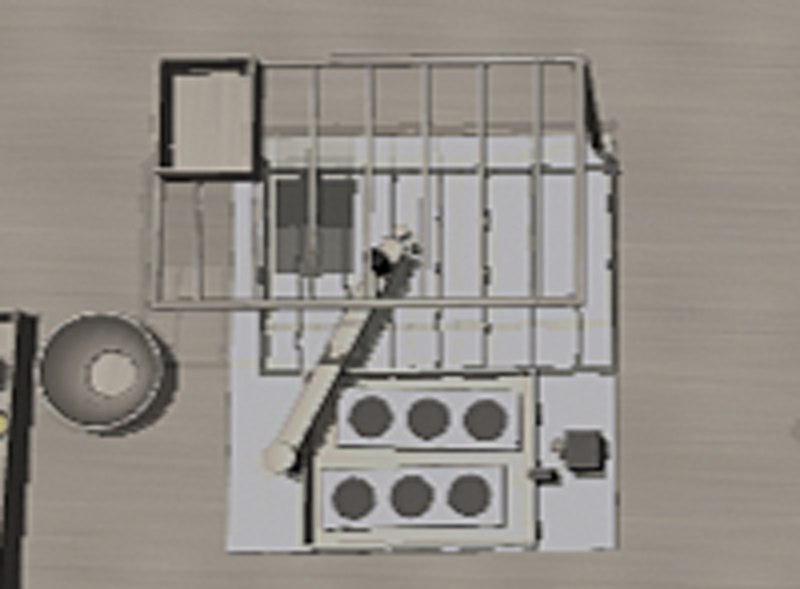

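View pics/t2.png

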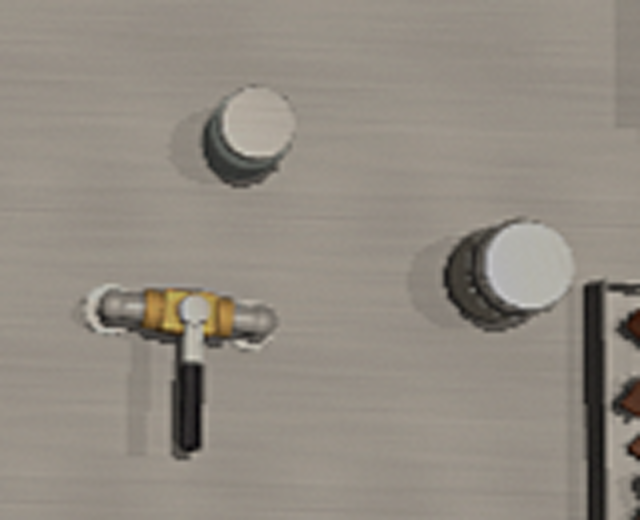

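View pics/s2.png

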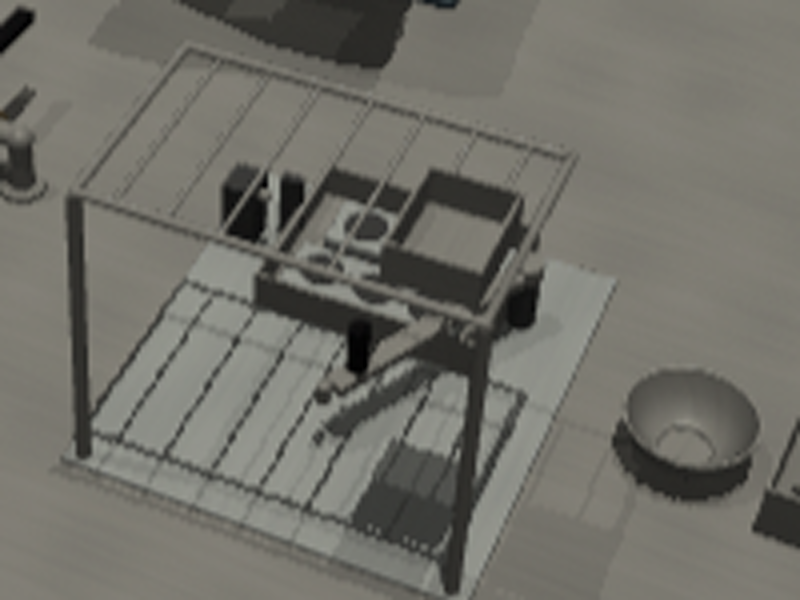

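View pics/s1.png

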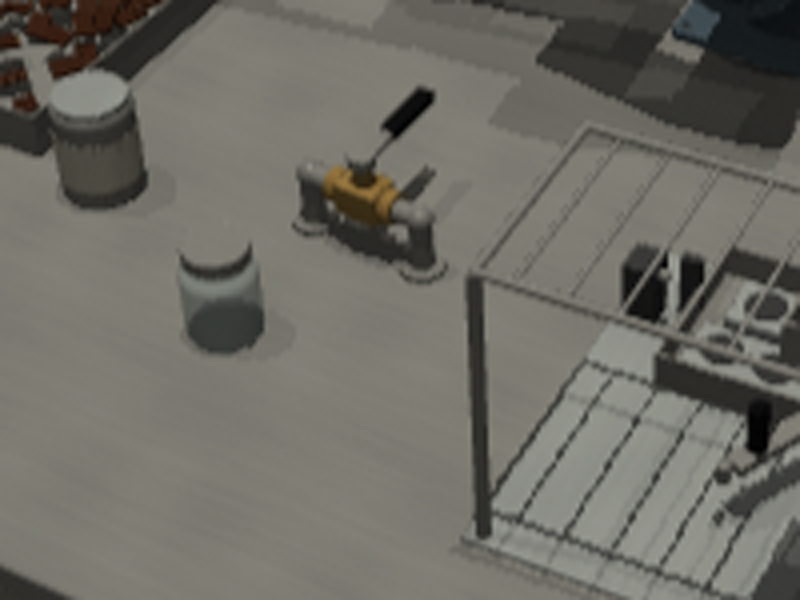

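The top view shows the rack with the hinge at crop (283,458), handle under the shelf at (383,262), catch at (585,450), and shelf front edge from (152,305) to (583,303). The valve lever is at crop 2 (195,310)→(188,455). The scene view shows the same handle at crop (359,325)–(357,370). Next I'll fit the poses from both views.

```bash
cat > h.py <<'E'
from station import *
import numpy as np
from scipy.optimize import least_squares
from scipy.spatial.transform import Rotation as R
C={n:calibration(n) for n in("scene","top")}
def proj(n,P):
    c=C[n]; p=(np.atleast_2d(P)-c["origin"])@c["rotation"]; f=210/np.tan(np.radians(c["vfov"]/2))
    return np.c_[c["cx"]+f*p[:,0]/-p[:,2], c["cy"]-f*p[:,1]/-p[:,2]]
def tri(obs): # [(cam,px)]
    return least_squares(lambda X:np.concatenate([(proj(n,X)-u).ravel() for n,u in obs]),[500,0,100.]).x
T1=lambda u,v:np.array([110+u/4-.4,125+v/3.8-.4]); T2=lambda u,v:np.array([290+u/4-.4,160+v/4-.4])
S2=lambda u,v:np.array([250+u/4-.4,180+v/4-.4]); S1=lambda u,v:np.array([150+u/4-.4,160+v/4-.4])
E
python3 - <<'E'
from h import *
O=[("top",(45,155,285),T1(152,305)),("top",(45,-155,285),T1(583,303)),("top",(-56,-145,74),T1(585,450)),("top",(-60,110,70),T1(283,458)),
("top",(-145,170,6),T1(228,550)),("top",(-145,-170,6),T1(615,550)),
("scene",(45,-155,285),S2(188,47)),("scene",(45,155,285),S2(577,155)),("scene",(235,-155,285),S2(75,195)),("scene",(235,155,285),S2(487,320))]
W=lambda p,P:np.c_[p[0]+np.cos(p[2])*P[:,0]-np.sin(p[2])*P[:,1],p[1]+np.sin(p[2])*P[:,0]+np.cos(p[2])*P[:,1],P[:,2]]
P=np.array([o[1] for o in O],float)
f=lambda p:np.concatenate([(proj(n,w)[0]-u) for (n,_,u),w in zip(O,W(p,P))])
r=least_squares(f,[500,200,0],loss="soft_l1"); print(r.x,np.round(f(r.x).reshape(-1,2),1).tolist())
p=r.x
H=W(p,np.array([[-60,110,64.]]))[0]; home=W(p,np.array([[-60,-80,97.]]))[0]; print("hinge",H,"home",home)
g=tri([("top",T1(380,262)),("scene",S2(359,347))]); print("handle tri",g)
def fk(a): 
    t=p[2]-np.pi/2+a; return np.array([H[0]+190*np.cos(t),H[1]+190*np.sin(t),97])
fa=lambda a:np.concatenate([proj("top",fk(a[0])+[0,0,16])[0]-T1(380,258),proj("scene",fk(a[0]))[0]-S2(359,347)])
r=least_squares(fa,[1.2]); print("angle",r.x,r.fun,fk(r.x[0]))
# valve
a=tri([("top",T2(195,308)),("scene",S1(362,160))]); b=tri([("top",T2(188,408)),("scene",S1(410,113))]); e=tri([("top",T2(188,450)),("scene",S1(427,95))]);print("axis",a,"grip",b,"end",e)
pL=tri([("top",T2(100,308)),("scene",S1(428,275))]);pR=tri([("top",T2(250,338)),("scene",S1(310,230))]);print("pipe feet",pL,pR)
print("jar",tri([("top",T2(257,122)),("scene",S1(215,240))]),"tin",tri([("top",T2(530,265)),("scene",S1(92,97))]),"bowl",tri([("top",T1(103,372)),("scene",S2(693,415))]))
E
```

```text
[5.55454405e+02 2.11728157e+02 4.62936137e-02] [[0.2, 1.1], [-1.1, -0.4], [-0.8, -0.1], [-1.0, 0.4], [-0.5, 1.9], [0.3, 0.2], [-1.1, 0.2], [-1.8, 0.4], [-0.5, -0.2], [-0.2, 0.9]]
hinge [490.42820805 318.83368261  64.        ] home [499.22085328 129.03724063  97.        ]
handle tri [664.69954372 241.14588884  92.36524342]
angle [1.10100897] [-1.77105526  0.69395973 -0.74692761 -1.25872796] [663.64337251 240.75355197  97.        ]
axis [ 531.88618847 -207.50076373  102.52548069] grip [ 450.73594226 -204.01533444  101.94704706] end [ 416.96539686 -205.11675199   99.89431415]
pipe feet [ 537.83372291 -138.7604096    -2.90800973] [ 517.89202573 -276.61927661  -18.4252218 ]
jar [ 687.80074793 -257.28870291  106.16773788] tin [ 573.73019864 -478.7836979   108.44604456] bowl [565.09831172 485.75501997  41.75240766]
```

```bash
cat >> h.py <<'E'
def tool(phi,th):
    a,b=np.radians([phi,th]); z=np.array([np.sin(b)*np.cos(a),np.sin(b)*np.sin(a),-np.cos(b)]); y=np.array([np.sin(a),-np.cos(a),0]); return np.c_[np.cross(y,z),y,z]
def go(Rt,P,nr=1):
    "rotation first (nr rows) in place, then shift to world P in the turned tool frame"
    s=get_state(); v=(R.from_matrix(s["orientation"]).inv()*R.from_matrix(Rt)).as_rotvec(degrees=True)
    print("t",round(s["t"],2),"pos",np.round(s["ee_pos"],1),"rot total",np.round(v,2),"/nr",np.round(v/nr,2),"shift mm",np.round(Rt.T@(np.array(P)-s["ee_pos"]),1),"F",np.round(s["contact_force"],1),"w",round(s["gripper_width"],1))
E
python3 - <<'E'
from h import *
import station
print([x for x in dir(station) if 'tip' in x.lower() or 'tcp' in x.lower()], getattr(station,'tcp_to_tips',None))
Rt=tool(5,40); g=np.array([664,241,99]); go(Rt,g-280*Rt[:,2],6); print(g-280*Rt[:,2])
d=np.load("top0.npz"); D=d["d"]; c=C["top"]; f=210/np.tan(np.radians(c["vfov"]/2))
v,u=np.mgrid[:420,:560]; X=np.stack([(u-c["cx"])/f*D,-(v-c["cy"])/f*D,-D],-1)@c["rotation"].T+c["origin"]
m=(X[...,0]>380)&(X[...,0]<600)&(X[...,1]<-100)&(X[...,1]>-320)&(D>0)
lev=X[m&(X[...,2]>92)&(X[...,2]<115)]; pipe=X[m&(X[...,2]>57)&(X[...,2]<74)&(abs(X[...,1]+207)>22)&(X[...,0]>480)]
for n,q in(("lever",lev),("pipe",pipe)):
    k=q.mean(0); w=np.linalg.svd(q[:,:2]-k[:2])[2][0]; print(n,len(q),k,q.min(0),q.max(0),"dir",np.degrees(np.arctan2(w[1],w[0])))
hs=(X[...,0]>600)&(X[...,0]<720)&(X[...,1]<300)&(X[...,1]>190)&(X[...,2]>105)&(X[...,2]<125); print("handle top",X[hs].mean(0) if hs.any() else None,hs.sum())
b=(X[...,0]>450)&(X[...,0]<700)&(X[...,1]<340)&(X[...,1]>200)&(X[...,2]>62)&(X[...,2]<78);q=X[b];print("bar",len(q),q.mean(0))
E
```

```text
['tcp_to_tips'] 17.0
t 1.2 pos [ 165.6 -524.4  235.6] rot total [-4.38 39.84 12.01] /nr [-0.73  6.64  2.  ] shift mm [ 343.6 -719.1  186.7] F [ 0.3 -0.5 -0.4] w 92.5
[484.70434954 225.31366317 313.49244407]
lever 222 [ 481.5800228  -208.2594056   106.84819554] [ 417.71855729 -221.10276142   94.17533139] [ 544.68860845 -197.73611686  114.46534867] dir 179.0213952686223
pipe 182 [ 531.39232783 -208.26160707   68.69897255] [ 514.43032726 -280.75068596   58.52210245] [ 550.59042928 -136.19678234   73.97777954] dir -94.87758863939115
handle top [665.81244636 237.81056894 113.38182268] 22
bar 371 [577.9377028  277.79484091  70.82927864]
```

Emit:
apply_moves --steps '[[[0,0,0],[-0.73,6.64,2.0],1],[[0,0,0],[-0.73,6.64,2.0],1],[[0,0,0],[-0.73,6.64,2.0],1],[[0,0,0],[-0.73,6.64,2.0],1],[[0,0,0],[-0.73,6.64,2.0],1],[[0,0,0],[-0.73,6.64,2.0],1],[[0.02,-0.04,0.01],[0,0,0],1],[[0.02,-0.04,0.01],[0,0,0],1],[[0.02,-0.04,0.01],[0,0,0],1],[[0.02,-0.04,0.01],[0,0,0],1]]'

```text
t: 2.2
ee_pos: [238.6, -356.1, 256.2]
orientation: [[0.763, 0.086, 0.64], [0.066, -0.996, 0.056], [0.643, -0.0, -0.766]]
contact_force: [0.4, 0.1, -0.0]
gripper_width: 93.1
finger_force: 0.0
```

Emit:
apply_moves --steps '[[[0.02,-0.04,0.01],[0,0,0],1],[[0.02,-0.04,0.01],[0,0,0],1],[[0.02,-0.04,0.01],[0,0,0],1],[[0.02,-0.04,0.01],[0,0,0],1],[[0.02,-0.04,0.01],[0,0,0],1],[[0.02,-0.04,0.01],[0,0,0],1],[[0.02,-0.04,0.01],[0,0,0],1],[[0.02,-0.04,0.01],[0,0,0],1],[[0,0,0],[0,0,0],1],[[0,0,0],[0,0,0],1]]'

```text
t: 3.2
ee_pos: [376.0, -40.5, 294.4]
orientation: [[0.766, 0.093, 0.636], [0.073, -0.996, 0.058], [0.638, 0.002, -0.77]]
contact_force: [-0.2, 0.4, -0.3]
gripper_width: 93.0
finger_force: 0.0
```

```bash
python3 - <<'E'
from h import *
Rt=tool(5,40); g=np.array([664.5,240,99]); go(Rt,g-280*Rt[:,2]); go(Rt,g);print(get_state()["q"])
E
```

```text
t 3.2 pos [376.  -40.5 294.4] rot total [-0.15  0.34  0.34] /nr [-0.15  0.34  0.34] shift mm [ 113.2 -254.3   70.1] F [-0.2  0.4 -0.3] w 93.0
t 3.2 pos [376.  -40.5 294.4] rot total [-0.15  0.34  0.34] /nr [-0.15  0.34  0.34] shift mm [ 113.2 -254.3  350.1] F [-0.2  0.4 -0.3] w 93.0
[-1.11183724 -0.58433732  2.25813434  0.67627438  1.25838974  0.21922553]
```

Emit:
apply_moves --steps '[[[0.02,-0.043,0.01],[0,0,0],1],[[0.02,-0.043,0.01],[0,0,0],1],[[0.02,-0.042,0.01],[0,0,0],1],[[0.02,-0.042,0.01],[0,0,0],1],[[0.02,-0.042,0.015],[0,0,0],1],[[0.013,-0.042,0.015],[0,0,0],1],[[0,0,0.02],[0,0,0],1],[[0,0,0.02],[0,0,0],1],[[0,0,0],[0,0,0],1]]'

```text
t: 4.1
ee_pos: [465.5, 111.2, 259.9]
orientation: [[0.799, 0.067, 0.598], [0.052, -0.998, 0.041], [0.6, -0.001, -0.8]]
contact_force: [-0.0, 0.2, -0.6]
gripper_width: 93.0
finger_force: 0.0
```

```bash
python3 - <<'E'
from h import *
Rt=tool(5,40); g=np.array([664.5,240,99]); go(Rt,g);print(get_state()["q"])
E
```

```text
t 4.1 pos [465.5 111.2 259.9] rot total [ 0.67  3.15 -0.98] /nr [ 0.67  3.15 -0.98] shift mm [  57. -111.  258.] F [-0.   0.2 -0.6] w 93.0
[-0.05510313 -0.24639441  2.16049063  0.1327845   0.59216677  1.36371191]
```

Emit:
apply_moves --steps '[[[0,0,0],[0.67,3.15,-0.98],1],[[0.019,-0.037,0.02],[0,0,0],1],[[0.019,-0.037,0.02],[0,0,0],1],[[0.019,-0.037,0.02],[0,0,0],1],[[0,0,0],[0,0,0],1],[[0,0,0],[0,0,0],1]]'

```text
t: 4.7
ee_pos: [527.5, 210.1, 254.6]
orientation: [[0.763, 0.086, 0.641], [0.068, -0.996, 0.053], [0.643, 0.003, -0.766]]
contact_force: [-0.8, -0.5, -0.4]
gripper_width: 92.6
finger_force: 0.0
```

```bash
python3 - <<'E'
from h import *
Rt=tool(5,40); g=np.array([664.5,240,99]); go(Rt,g);print(get_state()["q"])
p,d=grab_frame("top"); q,e=grab_frame("scene"); import cv2
cv2.imwrite("pics/a.png",np.hstack([cv2.resize(p[...,::-1][100:290,120:320],None,fx=2,fy=2),cv2.resize(q[...,::-1][130:320,220:420],None,fx=2,fy=2)]))
E
```

```text
t 4.7 pos [527.5 210.1 254.6] rot total [0.15 0.   0.06] /nr [0.15 0.   0.06] shift mm [  6.5 -17.9 208.6] F [-0.8 -0.5 -0.4] w 92.6
[ 0.24887547 -0.03788158  2.04109539 -0.24190953  0.45872999  1.91174247]
```

View pics/a.png

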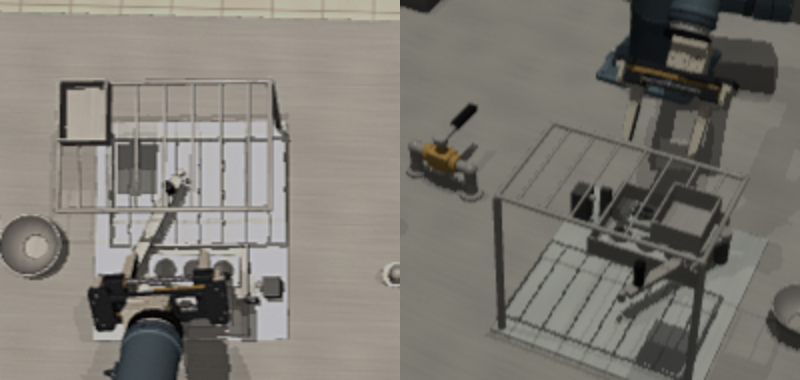

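The gripper is leaning back in front of the shelf, with its fingers pointing to either side of the handle (left half, about (177,185)). The way in is clear.

Emit:
apply_moves --steps '[[[0.0065,-0.018,0],[0,0,0],1],[[0,0,0.03],[0,0,0],1],[[0,0,0.03],[0,0,0],1],[[0,0,0.03],[0,0,0],1],[[0,0,0.03],[0,0,0],1],[[0,0,0.02],[0,0,0],1],[[0,0,0],[0,0,0],1],[[0,0,0],[0,0,0],1]]'

```text
t: 5.6
ee_pos: [620.0, 236.7, 153.1]
orientation: [[0.761, 0.086, 0.642], [0.067, -0.996, 0.055], [0.645, 0.002, -0.764]]
contact_force: [-0.9, 0.0, -0.1]
gripper_width: 93.0
finger_force: 0.0
```

```bash
python3 - <<'E'
from h import *
Rt=tool(5,40); g=np.array([664.5,240,99]); go(Rt,g);print(get_state()["q"])
E
```

```text
t 5.6 pos [620.  236.7 153.1] rot total [ 0.09 -0.15  0.03] /nr [ 0.09 -0.15  0.03] shift mm [-0.6  0.6 70.1] F [-0.9  0.  -0.1] w 93.0
[ 0.25508841  0.27485522  1.97914845 -0.51815117  0.22243283  2.206617  ]
```

The measured joint 5 is at its lower limit (0.22), so the way in has to change. I'll fit the arm kinematics from the recorded states and pick a reachable lean.

```bash
cat > kin.py <<'E'
from h import *
Q=np.array([[-1.46780321,.258616758,1.53506134,0,1.34803761,-.202812354],[-1.11183724,-.58433732,2.25813434,.67627438,1.25838974,.21922553],[-.05510313,-.24639441,2.16049063,.1327845,.59216677,1.36371191],[.24887547,-.03788158,2.04109539,-.24190953,.45872999,1.91174247],[.25508841,.27485522,1.97914845,-.51815117,.22243283,2.206617]])
P=np.array([[165.598,-524.438,235.619],[376,-40.5,294.4],[465.5,111.2,259.9],[527.5,210.1,254.6],[620,236.7,153.1]])
Z=np.array([[0,0,-1],[.636,.058,-.77],[.598,.041,-.8],[.641,.053,-.766],[.642,.055,-.764]])
Y=np.array([[.301,-.9536,0],[.093,-.996,.002],[.067,-.998,-.001],[.086,-.996,.003],[.086,-.996,.002]])
LO=np.array([-3.14,-.91,.19,-1.22,.22,-3.12]);HI=np.array([3.14,2.08,2.58,4.36,2.71,3.12])
def ori(q,k): return R.from_euler("ZYZYZ",[q[0]+k[7],q[1]+q[2],q[3],q[4],q[5]+k[8]])
def fk(q,k):
    a,h,L1,L2,e,dy,d6=k[:7]; s=q[1]+q[2]
    w=[a+L1*np.sin(q[1])+L2*np.sin(s)+e*np.cos(s),dy,h+L1*np.cos(q[1])+L2*np.cos(s)-e*np.sin(s)]
    o=ori(q,k); return R.from_euler("Z",[q[0]+k[7]]).apply([w])[0]+d6*o.as_matrix()[:,2],o.as_matrix()
def res(k):
    r=[]
    for q,p,z,y in zip(Q,P,Z,Y):
        a,M=fk(q,k); r+=[*((a-p)),*(300*(M[:,2]-z)),*(300*(M[:,1]-y))]
    return np.array(r)
best=min((least_squares(res,[0,200,400,400,0,0,200,o,p],x_scale=[50,100,100,100,50,50,100,1,1]) for o in(0,.2) for p in(0,1.57,3.14,-1.57)),key=lambda r:r.cost)
K=best.x
def ik(p,M,q0):
    f=lambda q:np.r_[fk(q,K)[0]-p,200*(fk(q,K)[1]-M).ravel()]
    r=least_squares(f,np.clip(q0,LO+.01,HI-.01),bounds=(LO,HI),x_scale=.1); return r.x,np.abs(f(r.x)).max()
E
python3 - <<'E'
from kin import *
print(best.cost,np.round(K,3)); print(np.round(best.fun,1).reshape(-1,9))
g=np.array([664.5,240,99])
for th in(30,35,40,45):
  for ph in(-20,-10,-5,5,15,25):
    q,e=ik(g,tool(ph,th),Q[4]); q2,e2=ik(g,tool(ph,th),Q[4]+[0,0,0,3.1,.2,-3.1]); print(th,ph,np.round(q,2),round(e,2),"|",np.round(q2,2),round(e2,2))
E
```

```text
Traceback (most recent call last):
  File "kin.py", line 17, in <module>
    best=min((least_squares(res,[0,200,400,400,0,0,200,o,p],x_scale=[50,100,100,100,50,50,100,1,1]) for o in(0,.2) for p in(0,1.57,3.14,-1.57)),key=lambda r:r.cost)
  File "kin.py", line 17, in <genexpr>
    best=min((least_squares(res,[0,200,400,400,0,0,200,o,p],x_scale=[50,100,100,100,50,50,100,1,1]) for o in(0,.2) for p in(0,1.57,3.14,-1.57)),key=lambda r:r.cost)
              ~~~~~~~~~~~~~^^^^^^^^^^^^^^^^^^^^^^^^^^^^^^^^^^^^^^^^^^^^^^^^^^^^^^^^^^^^^^^^^^^^^^^^
  File "kin.py", line 15, in res
    a,M=fk(q,k); r+=[*((a-p)),*(300*(M[:,2]-z)),*(300*(M[:,1]-y))]
        ~~^^^^^
  File "kin.py", line 11, in fk
    o=ori(q,k); return R.from_euler("Z",[q[0]+k[7]]).apply([w])[0]+d6*o.as_matrix()[:,2],o.as_matrix()
  File "kin.py", line 7, in ori
    def ori(q,k): return R.from_euler("ZYZYZ",[q[0]+k[7],q[1]+q[2],q[3],q[4],q[5]+k[8]])
                         ~~~~~~~~~~~~^^^^^^^^^^^^^^^^^^^^^^^^^^^^^^^^^^^^^^^^^^^^^^^^^^^
  File "scipy/spatial/transform/_rotation.pyx", line 1413, in scipy.spatial.transform._rotation.Rotation.from_euler
ValueError: Expected axis specification to be a non-empty string of upto 3 characters, got ZYZYZ
```

```bash
sed -i 's/return R.from_euler("ZYZYZ".*/return R.from_euler("ZYZ",[q[0]+k[7],q[1]+q[2],q[3]])*R.from_euler("YZ",[q[4],q[5]+k[8]])/' kin.py
python3 - <<'E'
from kin import *
print(best.cost,np.round(K,3)); print(np.round(best.fun,1).reshape(-1,9))
g=np.array([664.5,240,99])
for th in(30,35,40,45):
  for ph in(-20,-10,-5,5,15,25):
    q,e=ik(g,tool(ph,th),Q[4]); q2,e2=ik(g,tool(ph,th),Q[4]+[0,0,0,3.1,.2,-3.1]); print(th,ph,np.round(q,2),round(e,2),"|",np.round(q2,2),round(e2,2))
E
```

```text
0.11373590571500855 [ 1.53000e-01  2.21323e+02  5.34365e+02  4.25670e+02  5.99710e+01
  1.10940e+02  3.49710e+02 -0.00000e+00  1.57100e+00]
[[ 0.   0.   0.  -0.   0.   0.   0.  -0.  -0. ]
 [ 0.  -0.  -0.  -0.1  0.   0.1  0.1  0.1  0. ]
 [-0.1  0.   0.   0.1 -0.  -0.1 -0.2  0.1 -0.1]
 [-0.   0.  -0.  -0.1  0.1 -0.   0.1 -0.1 -0. ]
 [ 0.  -0.  -0.   0.1 -0.2 -0.1  0.1 -0.1 -0.1]]
30 -20 [ 0.35  0.5   1.67 -0.57  0.64  2.68] 0.0 | [ 0.27  0.48  2.    4.36  0.22 -2.3 ] 43.94
30 -10 [ 0.3   0.47  1.73 -0.48  0.52  2.41] 0.0 | [ 0.28  0.47  2.    4.36  0.22 -2.44] 40.14
30 -5 [ 0.28  0.45  1.75 -0.4   0.48  2.25] 0.0 | [ 0.29  0.47  2.    4.36  0.22 -2.5 ] 39.27
30 5 [ 0.22  0.43  1.78 -0.17  0.41  1.85] 0.0 | [ 0.22  0.43  1.78 -0.17  0.41  1.85] 0.0
30 15 [0.16 0.42 1.8  0.13 0.4  1.37] 0.0 | [0.16 0.42 1.8  0.13 0.4  1.37] 0.0
30 25 [0.11 0.42 1.8  0.38 0.45 0.93] 0.0 | [0.11 0.42 1.8  0.38 0.45 0.93] 0.0
35 -20 [ 0.38  0.5   1.73 -0.77  0.58  2.89] 0.0 | [ 0.3   0.49  2.    4.36  0.29 -2.29] 34.81
35 -10 [ 0.33  0.46  1.79 -0.71  0.44  2.66] 0.0 | [ 0.28  0.47  2.    4.36  0.22 -2.44] 
[... 757 characters left out ...]
0.22 1.01] 9.01 | [0.14 0.4  1.9  0.47 0.22 1.01] 9.01
40 25 [0.07 0.41 1.95 1.11 0.26 0.19] 0.0 | [0.07 0.41 1.95 1.11 0.26 0.19] 0.0
45 -20 [ 0.41  0.5   1.77 -1.02  0.56  3.12] 10.89 | [ 0.38  0.52  1.99  4.36  0.46 -2.26] 19.75
45 -10 [ 0.36  0.46  1.86 -1.17  0.38  3.12] 7.31 | [ 0.34  0.48  1.99  4.36  0.35 -2.41] 9.72
45 -5 [ 0.33  0.45  1.9  -1.22  0.3   3.09] 7.01 | [ 0.32  0.46  1.99  4.36  0.28 -2.5 ] 5.59
45 5 [ 0.3   0.43  1.92 -1.22  0.22  2.94] 13.81 | [ 0.27  0.45  2.02  3.99  0.22 -2.28] 6.46
45 15 [ 0.12  0.43  2.07  2.54  0.22 -1.07] 6.79 | [ 0.12  0.43  2.07  2.54  0.22 -1.07] 6.79
45 25 [ 0.06  0.42  2.02  1.73  0.27 -0.44] 0.0 | [ 0.06  0.42  2.02  1.73  0.27 -0.44] 0.0
```

```bash
cat > swing.py <<'E'
from kin import *
H=np.array([490.4,318.8]); YAW=.0463
def hp(a,z=99): t=YAW-np.pi/2+a; return np.array([H[0]+190*np.cos(t),H[1]+190*np.sin(t),z])
E
python3 - <<'E'
from swing import *
for ph,th in((1,36),(0,37)):
  Rt=tool(ph,th); print(ph,th); g=np.array([664.5,240,100]); go(Rt,g,2)
  q=np.array(get_state()["q"])
  for b in(70,40,20,0):
    q,e=ik(g-b*Rt[:,2],Rt,q); print(b,np.round(q,2),round(e,2))
  for a in(1.1,.9,.7,.5,.3,.1,0): q,e=ik(hp(a),Rt,q); print(a,np.round(hp(a),1),np.round(q,2),round(e,2))
E
```

```text
1 36
t 5.6 pos [620.  236.7 153.1] rot total [-2.38 -4.15  3.17] /nr [-1.19 -2.08  1.59] shift mm [ 4.8 -2.5 69.1] F [-0.9  0.  -0.1] w 93.0
70 [ 0.28  0.29  1.89 -0.43  0.38  2.19] 0.0
40 [ 0.27  0.35  1.88 -0.47  0.33  2.22] 0.0
20 [ 0.27  0.39  1.87 -0.5   0.3   2.25] 0.0
0 [ 0.26  0.43  1.86 -0.54  0.28  2.29] 0.0
1.1 [663.5 240.5  99. ] [ 0.26  0.43  1.86 -0.54  0.28  2.3 ] 0.0
0.9 [644.5 207.7  99. ] [ 0.2   0.39  1.94 -0.51  0.23  2.22] 0.0
0.7 [619.4 179.3  99. ] [ 0.16  0.34  2.   -0.43  0.22  2.11] 2.79
0.5 [589.1 156.5  99. ] [ 0.12  0.28  2.06 -0.34  0.22  2.  ] 5.9
0.3 [554.9 140.1  99. ] [ 0.09  0.22  2.13 -0.27  0.22  1.89] 8.58
0.1 [518.1 130.8  99. ] [ 0.07  0.16  2.2  -0.22  0.22  1.83] 10.48
0 [499.2 129.   99. ] [ 0.07  0.13  2.24 -0.22  0.22  1.84] 11.03
0 37
t 5.6 pos [620.  236.7 153.1] rot total [-3.03 -3.15  3.93] /nr [-1.51 -1.58  1.97] shift mm [ 3.6 -3.3 69.2] F [-0.9  0.  -0.1] w 93.0
70 [ 0.29  0.29  1.91 -0.51  0.36  2.29] 0.0
40 [ 0.28  0.35  1.89 -0.56  0.32  2.34] 0.0
20 [ 0.28  0.39  1.88 -0.6   0.29  2.38] 0.0
0 [ 0.27  0.43  1.87 -0.65  0.27  2.42] 0.0
1.1 [663.5 240.5  99. ] [ 0.27  0.43  1.87 -0.66  0.27  2.43] 0.0
0.9 [644.5 207.7  99. ] [ 0.22  0.39  1.94 -0.64  0.22  2.37] 0.39
0.7 [619.4 179.3  99. ] [ 0.18  0.34  2.   -0.58  0.22  2.28] 3.48
0.5 [589.1 156.5  99. ] [ 0.14  0.29  2.07 -0.51  0.22  2.19] 6.55
0.3 [554.9 140.1  99. ] [ 0.12  0.23  2.13 -0.47  0.22  2.13] 9.16
0.1 [518.1 130.8  99. ] [ 0.11  0.17  2.2  -0.48  0.22  2.13] 10.72
0 [499.2 129.   99. ] [ 0.12  0.14  2.24 -0.53  0.22  2.19] 10.78
```

Emit:
apply_moves --steps '[[[0,0,0],[-1.2,-2.1,1.6],1],[[0,0,0],[-1.2,-2.1,1.6],1],[[0.005,-0.0025,0],[0,0,0],1],[[0,0,0.015],[0,0,0],1],[[0,0,0.015],[0,0,0],1],[[0,0,0.015],[0,0,0],1],[[0,0,0.012],[0,0,0],1],[[0,0,0.012],[0,0,0],1],[[0,0,0],[0,0,0],1],[[0,0,0],[0,0,0],1]]'

```text
t: 6.6
ee_pos: [664.4, 242.1, 98.7]
orientation: [[0.81, 0.02, 0.586], [0.016, -1.0, 0.011], [0.586, 0.0, -0.81]]
contact_force: [0.3, 0.5, 1.2]
gripper_width: 93.2
finger_force: 0.0
```

```bash
python3 - <<'E'
from h import *
Rt=tool(1,36); g=np.array([664.5,240,100]); go(Rt,g);print(get_state()["q"])
p,d=grab_frame("top"); q,e=grab_frame("scene"); import cv2
cv2.imwrite("pics/b.png",np.hstack([cv2.resize(p[...,::-1][100:290,120:320],None,fx=2,fy=2),cv2.resize(q[...,::-1][180:275,290:390],None,fx=4,fy=4)]))
E
```

```text
t 6.6 pos [664.4 242.1  98.7] rot total [-0.07  0.12  0.1 ] /nr [-0.07  0.12  0.1 ] shift mm [ 0.8  2.1 -1. ] F [0.3 0.5 1.2] w 93.2
[ 0.26229587  0.43155065  1.85519143 -0.53479702  0.28008874  2.28626262]
```

View pics/b.png

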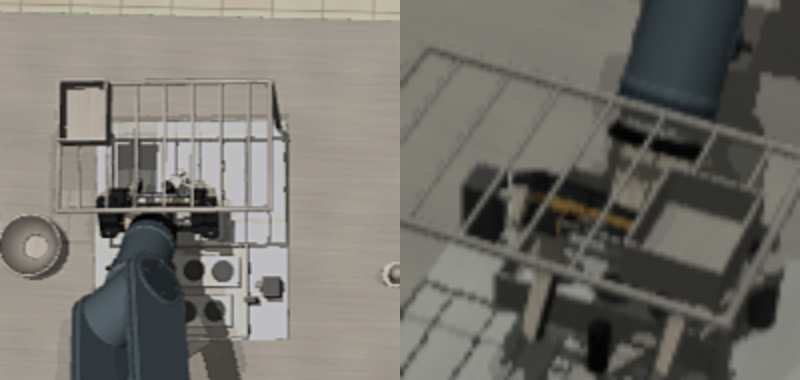

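The black post is between the two fingers (right half, (598,340), with the fingers at (535,300) and (665,345)), and nothing is touching. I'll close on it.

Emit:
apply_moves --steps '[[[0,0,0],[0,0,0],-1],[[0,0,0],[0,0,0],-1],[[0,0,0],[0,0,0],-1],[[0,0,0],[0,0,0],-1],[[0,0,0],[0,0,0],-1],[[0,0,0],[0,0,0],-1],[[0,0,0],[0,0,0],-1],[[0,0,0],[0,0,0],-1]]' --squeeze 20

```text
t: 7.5
ee_pos: [664.5, 242.2, 99.6]
orientation: [[0.809, 0.02, 0.587], [0.016, -1.0, 0.012], [0.587, -0.0, -0.81]]
contact_force: [-0.5, -0.3, -0.1]
gripper_width: 33.6
finger_force: 0.0
```

```bash
cat >> swing.py <<'E'
def plan(angs,lean,off=(0,0,0),ph=1,show=True):
    s=get_state(); M=s["orientation"]; p=np.array(s["ee_pos"]); q=np.array(s["q"]); off=np.array(off)
    for a,l in zip(angs,lean):
        Mt=tool(ph,l); pt=hp(a)+off; v=R.from_matrix(M.T@Mt).as_rotvec(degrees=True); q,e=ik(pt,Mt,q)
        print(round(a,3),l,"sh",np.round(M.T@(pt-p)/1000,4).tolist(),"rot",np.round(v,2).tolist(),"j4,5",np.round(q[3:5],2),round(e,1)); M,p=Mt,pt
E
python3 - <<'E'
from swing import *
s=get_state(); print(np.round(s["ee_pos"],1),np.round(s["contact_force"],1)); d=np.array(s["ee_pos"][:2])-H; print(np.hypot(*d),np.arctan2(d[1],d[0])+np.pi/2-YAW)
a0=1.1; n=np.linspace(0,1,21)[1:]
plan(1.1*(1-n),36-18*n)
E
```

```text
[664.5 242.2  99.6] [-0.5 -0.3 -0.1]
190.2132797769093 1.1098466633788597
1.045 35.1 sh [-0.005, 0.0109, -0.0029] rot [-0.09, -0.85, 0.09] j4,5 [-0.47  0.28] 0.0
0.99 34.2 sh [-0.0043, 0.009, -0.003] rot [-0.0, -0.9, -0.0] j4,5 [-0.41  0.29] 0.0
0.935 33.3 sh [-0.0047, 0.0087, -0.0032] rot [0.0, -0.9, 0.0] j4,5 [-0.35  0.31] 0.0
0.88 32.4 sh [-0.0052, 0.0084, -0.0034] rot [0.0, -0.9, 0.0] j4,5 [-0.3   0.32] 0.0
0.825 31.5 sh [-0.0056, 0.0081, -0.0036] rot [-0.0, -0.9, -0.0] j4,5 [-0.26  0.33] 0.0
0.77 30.6 sh [-0.006, 0.0077, -0.0037] rot [0.0, -0.9, 0.0] j4,5 [-0.22  0.34] 0.0
0.715 29.7 sh [-0.0064, 0.0073, -0.0038] rot [-0.0, -0.9, -0.0] j4,5 [-0.18  0.36] 0.0
0.66 28.8 sh [-0.0068, 0.0069, -0.0039] rot [0.0, -0.9, 0.0] j4,5 [-0.15  0.37] 0.0
0.605 27.9 sh [-0.0072, 0.0064, -0.004] rot [-0.0, -0.9, 0.0] j4,5 [-0.13  0.39] 0.0
0.55 27.0 sh [-0.0076, 0.006, -0.004] rot [0.0, -0.9, -0.0] j4,5 [-0.1   0.41] 0.0
0.495 26.1 sh [-0.0079, 0.0055, -0.004] rot [-0.0, -0.9, 0.0] j4,5 [-0.08  0.42] 0.0
0.44 25.2 sh [-0.0083, 0.005, -0.004] rot [0.0, -0.9, 0.0] j4,5 [-0.07  0.44] 0.0
0.385 24.299999999999997 sh [-0.0085, 0.0045, -0.004] rot [-0.0, -0.9, 0.0] j4,5 [-0.05  0.46] 0.0
0.33 23.4 sh [-0.0088, 0.0039, -0.004] rot [0.0, -0.9, -0.0] j4,5 [-0.04  0.47] 0.0
0.275 22.5 sh [-0.0091, 0.0034, -0.0039] rot [-0.0, -0.9, 0.0] j4,5 [-0.03  0.49] 0.0
0.22 21.6 sh [-0.0093, 0.0029, -0.0038] rot [0.0, -0.9, -0.0] j4,5 [-0.03  0.51] 0.0
0.165 20.7 sh [-0.0095, 0.0023, -0.0038] rot [0.0, -0.9, 0.0] j4,5 [-0.02  0.52] 0.0
0.11 19.8 sh [-0.0096, 0.0017, -0.0036] rot [-0.0, -0.9, -0.0] j4,5 [-0.02  0.54] 0.0
0.055 18.9 sh [-0.0098, 0.0012, -0.0035] rot [0.0, -0.9, -0.0] j4,5 [-0.02  0.56] 0.0
0.0 18.0 sh [-0.0099, 0.0006, -0.0034] rot [-0.0, -0.9, -0.0] j4,5 [-0.01  0.58] 0.0
```

Fingers still closing (33.6 mm). Waiting a little longer.

Emit:
apply_moves --steps '[[[0,0,0],[0,0,0],-1],[[0,0,0],[0,0,0],-1],[[0,0,0],[0,0,0],-1],[[0,0,0],[0,0,0],-1]]'

```text
t: 7.9
ee_pos: [664.5, 242.2, 99.6]
orientation: [[0.809, 0.02, 0.587], [0.016, -1.0, 0.012], [0.587, -0.0, -0.809]]
contact_force: [-0.6, 1.2, -0.5]
gripper_width: 18.0
finger_force: 20.0
```

Emit:
apply_moves --steps '[[[-0.005,0.0109,-0.0029],[0,-0.9,0],-1],[[-0.0043,0.009,-0.003],[0,-0.9,0],-1],[[-0.0047,0.0087,-0.0032],[0,-0.9,0],-1],[[-0.0052,0.0084,-0.0034],[0,-0.9,0],-1],[[-0.0056,0.0081,-0.0036],[0,-0.9,0],-1],[[0,0,0],[0,0,0],-1]]'

```text
t: 8.5
ee_pos: [635.4, 196.2, 99.3]
orientation: [[0.853, 0.019, 0.522], [0.016, -1.0, 0.01], [0.522, -0.001, -0.853]]
contact_force: [-3.4, 3.1, 2.8]
gripper_width: 17.6
finger_force: 20.0
```

```bash
python3 - <<'E'
from swing import *
s=get_state(); d=np.array(s["ee_pos"][:2])-H; a=np.arctan2(d[1],d[0])+np.pi/2-YAW; print(s["ee_pos"],np.hypot(*d),a,s["contact_force"],s["ft_torque"],s["gripper_width"])
n=np.linspace(0,1,14)[1:]; plan(.825*(1-n),31.5-14*n)
E
```

```text
[635.41458992 196.17116279  99.33221934] 189.913303913837 0.8225441487755881 [-3.41689267  3.1483277   2.79079421] [0.34773336 0.33605186 0.16957122] 17.612245413047248
0.762 30.423076923076923 sh [-0.0069, 0.0085, -0.0038] rot [-0.08, -1.02, 0.05] j4,5 [-0.21  0.35] 0.0
0.698 29.346153846153847 sh [-0.0075, 0.0083, -0.0044] rot [-0.0, -1.08, 0.0] j4,5 [-0.17  0.37] 0.0
0.635 28.26923076923077 sh [-0.0081, 0.0077, -0.0045] rot [0.0, -1.08, -0.0] j4,5 [-0.14  0.39] 0.0
0.571 27.192307692307693 sh [-0.0086, 0.0071, -0.0046] rot [-0.0, -1.08, -0.0] j4,5 [-0.11  0.4 ] 0.0
0.508 26.115384615384613 sh [-0.009, 0.0065, -0.0046] rot [0.0, -1.08, -0.0] j4,5 [-0.09  0.42] 0.0
0.444 25.03846153846154 sh [-0.0095, 0.0058, -0.0046] rot [-0.0, -1.08, -0.0] j4,5 [-0.07  0.44] 0.0
0.381 23.96153846153846 sh [-0.0099, 0.0051, -0.0046] rot [-0.0, -1.08, 0.0] j4,5 [-0.05  0.47] 0.0
0.317 22.884615384615383 sh [-0.0102, 0.0044, -0.0046] rot [-0.0, -1.08, -0.0] j4,5 [-0.04  0.49] 0.0
0.254 21.807692307692307 sh [-0.0106, 0.0037, -0.0045] rot [-0.0, -1.08, 0.0] j4,5 [-0.03  0.51] 0.0
0.19 20.73076923076923 sh [-0.0108, 0.003, -0.0043] rot [0.0, -1.08, -0.0] j4,5 [-0.02  0.53] 0.0
0.127 19.653846153846153 sh [-0.0111, 0.0022, -0.0042] rot [0.0, -1.08, 0.0] j4,5 [-0.02  0.55] 0.0
0.063 18.576923076923077 sh [-0.0113, 0.0015, -0.004] rot [-0.0, -1.08, -0.0] j4,5 [-0.01  0.57] 0.0
0.0 17.5 sh [-0.0114, 0.0007, -0.0038] rot [-0.0, -1.08, 0.0] j4,5 [-0.01  0.59] 0.0
```

Excellent tracking with small forces.

Emit:
apply_moves --steps '[[[-0.0069,0.0085,-0.0038],[0,-1.1,0],-1],[[-0.0075,0.0083,-0.0044],[0,-1.1,0],-1],[[-0.0081,0.0077,-0.0045],[0,-1.1,0],-1],[[-0.0086,0.0071,-0.0046],[0,-1.1,0],-1],[[-0.009,0.0065,-0.0046],[0,-1.1,0],-1],[[-0.0095,0.0058,-0.0046],[0,-1.1,0],-1],[[-0.0099,0.0051,-0.0046],[0,-1.1,0],-1],[[-0.0102,0.0044,-0.0046],[0,-1.1,0],-1],[[0,0,0],[0,0,0],-1]]' --squeeze 30

```text
t: 9.4
ee_pos: [557.7, 142.2, 98.7]
orientation: [[0.923, 0.02, 0.384], [0.018, -1.0, 0.008], [0.385, -0.001, -0.923]]
contact_force: [-2.9, 5.8, -0.6]
gripper_width: 17.5
finger_force: 30.0
```

```bash
python3 - <<'E'
from swing import *
s=get_state(); d=np.array(s["ee_pos"][:2])-H; a=np.arctan2(d[1],d[0])+np.pi/2-YAW; print(s["ee_pos"],np.hypot(*d),a,s["contact_force"],s["ft_torque"],s["gripper_width"])
n=np.linspace(0,1,9)[1:]; plan(a*(1-n),22.7-5*n)
E
```

```text
[557.70026816 142.19123832  98.68756243] 188.99730367337565 0.31778150389065885 [-2.91277972  5.84642267 -0.62960828] [0.92111089 0.25809648 0.36580835] 17.53845661138775
0.278 22.075 sh [-0.0062, 0.0034, -0.0029] rot [-0.09, -0.54, 0.09] j4,5 [-0.03  0.5 ] 0.0
0.238 21.45 sh [-0.0067, 0.0021, -0.0027] rot [-0.0, -0.63, -0.0] j4,5 [-0.03  0.51] 0.0
0.199 20.825 sh [-0.0068, 0.0018, -0.0027] rot [-0.0, -0.62, 0.0] j4,5 [-0.02  0.53] 0.0
0.159 20.2 sh [-0.0069, 0.0016, -0.0026] rot [-0.0, -0.62, 0.0] j4,5 [-0.02  0.54] 0.0
0.119 19.575 sh [-0.007, 0.0013, -0.0026] rot [0.0, -0.63, -0.0] j4,5 [-0.02  0.55] 0.0
0.079 18.95 sh [-0.0071, 0.001, -0.0025] rot [-0.0, -0.63, 0.0] j4,5 [-0.02  0.56] 0.0
0.04 18.325 sh [-0.0071, 0.0007, -0.0024] rot [0.0, -0.62, 0.0] j4,5 [-0.01  0.57] 0.0
0.0 17.7 sh [-0.0072, 0.0004, -0.0024] rot [0.0, -0.62, 0.0] j4,5 [-0.01  0.58] 0.0
```

Emit:
apply_moves --steps '[[[-0.0062,0.0024,-0.0027],[0,-0.6,0],-1],[[-0.0067,0.0021,-0.0027],[0,-0.6,0],-1],[[-0.0068,0.0018,-0.0027],[0,-0.6,0],-1],[[-0.0069,0.0016,-0.0026],[0,-0.6,0],-1],[[-0.007,0.0013,-0.0026],[0,-0.6,0],-1],[[0,0,0],[0,0,0],-1]]' --squeeze 45

```text
t: 10.0
ee_pos: [522.0, 133.0, 98.6]
orientation: [[0.942, 0.02, 0.336], [0.018, -1.0, 0.008], [0.336, -0.002, -0.942]]
contact_force: [-1.2, 8.0, -2.5]
gripper_width: 17.3
finger_force: 45.0
```

```bash
python3 - <<'E'
from swing import *
s=get_state(); d=np.array(s["ee_pos"][:2])-H; a=np.arctan2(d[1],d[0])+np.pi/2-YAW; print(s["ee_pos"],np.hypot(*d),a,s["contact_force"],s["ft_torque"],s["gripper_width"])
E
```

```text
[521.97202026 132.96629146  98.55123434] 188.49657740235463 0.1219870708879669 [-1.2095874   8.0259298  -2.45058868] [ 1.31471101 -0.01555283  0.47036969] 17.25478012145075
```

Emit:
apply_moves --steps '[[[-0.0048,0.0003,-0.0017],[0,0,0],-1],[[-0.0048,0.0002,-0.0017],[0,0,0],-1],[[-0.0048,0.0001,-0.0017],[0,0,0],-1],[[-0.0048,0,-0.0017],[0,0,0],-1],[[0,0,0],[0,0,0],-1]]'

```text
t: 10.5
ee_pos: [501.4, 131.0, 98.4]
orientation: [[0.942, 0.02, 0.335], [0.019, -1.0, 0.007], [0.335, -0.0, -0.942]]
contact_force: [-9.2, 1.5, 6.5]
gripper_width: 17.6
finger_force: 45.0
```

Emit:
apply_moves --steps '[[[-0.002,0,-0.0007],[0,0,0],-1],[[-0.002,0,-0.0007],[0,0,0],-1],[[0,0,0],[0,0,0],-1]]'

```text
t: 10.8
ee_pos: [498.9, 130.9, 98.7]
orientation: [[0.941, 0.019, 0.338], [0.018, -1.0, 0.007], [0.338, -0.001, -0.941]]
contact_force: [4.7, 4.6, -7.1]
gripper_width: 17.1
finger_force: 45.0
```

Now it presses against the stop (+x reaction). A bit more to be sure, then I'll check.

Emit:
apply_moves --steps '[[[-0.0025,0,-0.001],[0,0,0],-1],[[0,0,0],[0,0,0],-1],[[0,0,0],[0,0,0],-1]]'

```text
t: 11.1
ee_pos: [498.7, 130.9, 98.9]
orientation: [[0.94, 0.019, 0.341], [0.017, -1.0, 0.008], [0.341, -0.001, -0.94]]
contact_force: [18.1, 7.9, -22.9]
gripper_width: 17.5
finger_force: 45.0
```

Emit:
apply_moves --steps '[[[0.002,0,0.001],[0,0,0],-1],[[0,0,0],[0,0,0],0],[[0,0,0],[0,0,0],0],[[0,0,0],[0,0,0],0],[[0,0,0],[0,0,0],0],[[0,0,0],[0,0,0],0]]'

```text
t: 11.7
ee_pos: [497.5, 130.5, 98.7]
orientation: [[0.941, 0.02, 0.337], [0.018, -1.0, 0.007], [0.337, -0.0, -0.942]]
contact_force: [-0.6, -0.4, 0.6]
gripper_width: 46.1
finger_force: 0.0
```

Emit:
apply_moves --steps '[[[0,0,-0.02],[0,0,0],0.5],[[0,0,-0.04],[0,0,0],0.5],[[0,0,-0.05],[0,0,0],0.5],[[0,0,-0.05],[0,0,0],0.5],[[0,0,0],[0,0,0],1],[[0,0,0],[0,0,0],1]]'

```text
t: 12.3
ee_pos: [444.1, 129.5, 250.8]
orientation: [[0.94, 0.02, 0.34], [0.019, -1.0, 0.007], [0.34, -0.0, -0.94]]
contact_force: [0.8, 0.5, -1.0]
gripper_width: 81.4
finger_force: 0.0
```

```bash
python3 - <<'E'
from kin import *
import cv2
A=np.array([531.5,-208.5]); Rt=tool(-1,0); g=np.array([A[0]-80,A[1]+1.4,98])
go(Rt,g+[0,0,120],3); q=np.array(get_state()["q"]); print(q)
for ph,l in((-1,120),(-1,0),(20,0),(40,0),(45,0),(40,120)):
    d=np.radians(ph+180); P=[A[0]+80*np.cos(d),A[1]+80*np.sin(d),98+l]; q,e=ik(P,tool(ph,0),q); print(ph,np.round(P,1),np.round(q,2),round(e,2))
p,d=grab_frame("scene"); cv2.imwrite("pics/c.png",cv2.resize(p[...,::-1][180:300,250:410],None,fx=5,fy=5,interpolation=cv2.INTER_CUBIC))
E
```

```text
t 12.3 pos [444.1 129.5 250.8] rot total [ -0.39 -19.88   2.11] /nr [-0.13 -6.63  0.7 ] shift mm [ 13.2 336.4  32.8] F [ 0.8  0.5 -1. ] w 81.4
[ 0.04955538 -0.11802401  1.96121171 -0.01207488  0.95153337  1.60586487]
-1 [ 451.5 -207.1  218. ] [-0.66  0.18  1.69  0.    1.28  0.93] 0.0
-1 [ 451.5 -207.1   98. ] [-0.66  0.31  1.84 -0.    0.99  0.93] 0.0
20 [ 456.3 -235.9   98. ] [-0.69  0.33  1.8  -0.    1.01  0.53] 0.0
40 [ 470.2 -259.9   98. ] [-0.71  0.37  1.75 -0.    1.03  0.16] 0.0
45 [ 474.9 -265.1   98. ] [-0.71  0.38  1.73  0.    1.03  0.07] 0.0
40 [ 470.2 -259.9  218. ] [-0.71  0.25  1.59  0.    1.3   0.16] 0.0
```

View pics/c.png

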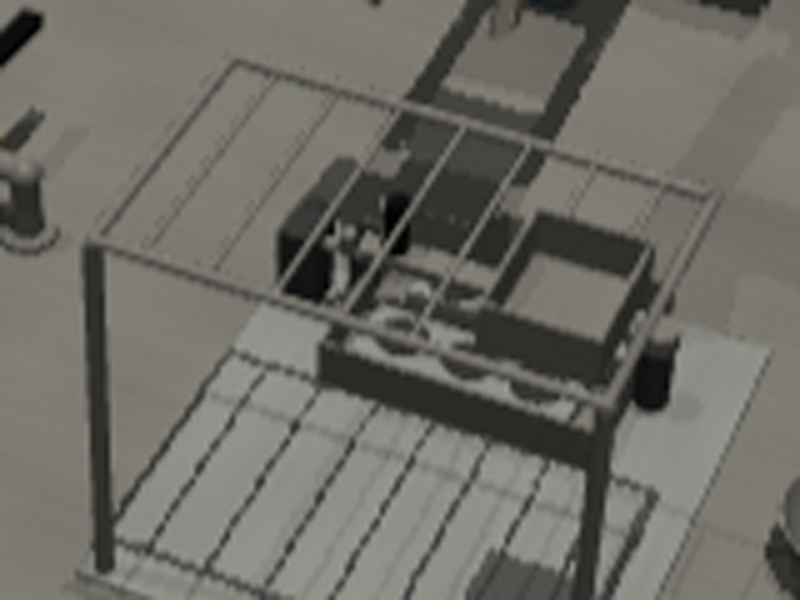

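The bar is shut across the pan, with the handle at crop (397,220) beside the catch. It stayed there after release. Next is the valve.

Emit:
apply_moves --steps '[[[0,0,0],[-0.1,-6.6,0.7],1],[[0,0,0],[-0.1,-6.6,0.7],1],[[0,0,0],[-0.1,-6.6,0.7],1],[[0.002,0.048,0],[0,0,0],1],[[0.002,0.048,0],[0,0,0],1],[[0.002,0.048,0],[0,0,0],1],[[0.002,0.048,0],[0,0,0],1],[[0.002,0.048,0],[0,0,0],1],[[0.002,0.048,0],[0,0,0],1],[[0.001,0.048,0],[0,0,0],1]]'

```text
t: 13.35
ee_pos: [450.1, -208.4, 246.1]
orientation: [[1.0, -0.018, -0.006], [-0.018, -1.0, 0.004], [-0.006, -0.004, -1.0]]
contact_force: [0.7, 0.6, -0.4]
gripper_width: 92.9
finger_force: 0.0
```

Emit:
apply_moves --steps '[[[0,0,0],[0,0,0],1],[[0,0,0],[0,0,0],1]]'

```text
t: 13.55
ee_pos: [450.1, -207.2, 246.2]
orientation: [[1.0, -0.02, -0.006], [-0.02, -1.0, 0.005], [-0.006, -0.005, -1.0]]
contact_force: [0.3, 0.1, -0.4]
gripper_width: 93.4
finger_force: 0.0
```

```bash
python3 - <<'E'
from h import *
go(tool(-1,0),[451.5,-207.1,98],1)
E
```

```text
t 13.55 pos [ 450.1 -207.2  246.2] rot total [-0.27  0.37 -0.16] /nr [-0.27  0.37 -0.16] shift mm [  1.4  -0.2 148.2] F [ 0.3  0.1 -0.4] w 93.4
```

Emit:
apply_moves --steps '[[[0.001,0,0],[-0.3,0.4,-0.2],1],[[0,0,0.04],[0,0,0],1],[[0,0,0.04],[0,0,0],1],[[0,0,0.03],[0,0,0],1],[[0,0,0.02],[0,0,0],1],[[0,0,0.018],[0,0,0],1],[[0,0,0],[0,0,0],-1],[[0,0,0],[0,0,0],-1],[[0,0,0],[0,0,0],-1],[[0,0,0],[0,0,0],-1]]' --squeeze 15

```text
t: 14.55
ee_pos: [453.4, -207.4, 102.0]
orientation: [[1.0, -0.013, 0.006], [-0.013, -1.0, -0.005], [0.006, 0.005, -1.0]]
contact_force: [-0.1, 0.2, 0.3]
gripper_width: 65.7
finger_force: 0.0
```

Emit:
apply_moves --steps '[[[0,0,0],[0,0,0],-1],[[0,0,0],[0,0,0],-1],[[0,0,0],[0,0,0],-1],[[0,0,0],[0,0,0],-1],[[0,0,0],[0,0,0],-1],[[0,0,0],[0,0,0],-1],[[0,0,0],[0,0,0],-1],[[0,0,0],[0,0,0],-1]]'

```text
t: 15.35
ee_pos: [452.4, -207.0, 100.7]
orientation: [[1.0, -0.013, 0.004], [-0.013, -1.0, -0.003], [0.004, 0.003, -1.0]]
contact_force: [-0.4, 2.1, 1.9]
gripper_width: 17.8
finger_force: 15.0
```

```bash
python3 - <<'E'
from h import *
s=get_state(); A=np.array([531.5,-208.5]); M=s["orientation"]; p=np.array(s["ee_pos"])
print(p,np.degrees(np.arctan2(M[0,1],-M[1,1])),s["contact_force"],s["ft_torque"],s["gripper_width"],s["finger_force"])
for ph in(-1,2,7,12,17,22,27,32,36,40.1):
    d=np.radians(ph+180); P=np.array([A[0]+80*np.cos(d),A[1]+80*np.sin(d),98]); Mt=tool(ph,0)
    print(ph,np.round(M.T@(P-p)/1000,4),np.round(R.from_matrix(M.T@Mt).as_rotvec(degrees=True),2)); M,p=Mt,P
E
```

```text
[ 452.41437848 -206.96010042  100.66202866] -0.770188759530076 [-0.42786449  2.05238109  1.86851991] [0.35890803 0.07246502 0.10115848] 17.800416568927574 14.999112635850906
-1 [-0.0009  0.0001  0.0027] [ 0.19 -0.22  0.23]
2 [0.0001 0.0042 0.    ] [ 0.  0. -3.]
7 [0.0003 0.007  0.    ] [ 0.  0. -5.]
12 [0.0003 0.007  0.    ] [ 0.  0. -5.]
17 [0.0003 0.007  0.    ] [ 0.  0. -5.]
22 [0.0003 0.007  0.    ] [ 0.  0. -5.]
27 [0.0003 0.007  0.    ] [ 0.  0. -5.]
32 [0.0003 0.007  0.    ] [ 0.  0. -5.]
36 [0.0002 0.0056 0.    ] [ 0.  0. -4.]
40.1 [0.0002 0.0057 0.    ] [ 0.   0.  -4.1]
```

Emit:
apply_moves --steps '[[[0.0001,0.0042,0],[0,0,-3],-1],[[0.0003,0.007,0],[0,0,-5],-1],[[0.0003,0.007,0],[0,0,-5],-1],[[0.0003,0.007,0],[0,0,-5],-1],[[0,0,0],[0,0,0],-1]]' --squeeze 25

```text
t: 15.85
ee_pos: [456.7, -232.1, 100.7]
orientation: [[0.955, 0.297, 0.005], [0.297, -0.955, -0.003], [0.004, 0.005, -1.0]]
contact_force: [2.7, 2.2, 0.5]
gripper_width: 17.9
finger_force: 25.2
```

Emit:
apply_moves --steps '[[[0.0003,0.007,0],[0,0,-5],-1],[[0.0003,0.007,0],[0,0,-5],-1],[[0.0003,0.007,0],[0,0,-5],-1],[[0,0,0],[0,0,0],-1],[[0,0,0],[0,0,0],-1]]'

```text
t: 16.35
ee_pos: [465.6, -250.2, 100.7]
orientation: [[0.847, 0.531, 0.005], [0.531, -0.847, -0.002], [0.003, 0.005, -1.0]]
contact_force: [3.7, 5.5, -1.0]
gripper_width: 17.7
finger_force: 25.1
```

```bash
python3 - <<'E'
from h import *
s=get_state(); A=np.array([531.5,-208.5]); M=s["orientation"]; p=np.array(s["ee_pos"]); d=p[:2]-A
print(p,np.degrees(np.arctan2(M[0,1],-M[1,1])),np.hypot(*d),np.degrees(np.arctan2(d[1],d[0]))+180,s["contact_force"],s["ft_torque"],s["gripper_width"],s["finger_force"])
for ph in(36,40.1):
    d=np.radians(ph+180); P=np.array([A[0]+80*np.cos(d),A[1]+80*np.sin(d),p[2]]); Mt=tool(ph,0)
    print(ph,np.round(M.T@(P-p)/1000,4),np.round(R.from_matrix(M.T@Mt).as_rotvec(degrees=True),2)); M,p=Mt,P
E
```

```text
[ 465.5548521  -250.1548517   100.71032358] 32.099640437490244 77.99928975341682 32.27892642056895 [ 3.7322865   5.5422109  -1.03985859] [ 0.88225713 -0.63814634  0.3193109 ] 17.70658836844027 25.12288123369217
36 [-0.0018  0.0052  0.    ] [ 0.28 -0.17 -3.9 ]
40.1 [0.0002 0.0057 0.    ] [ 0.   0.  -4.1]
```

Emit:
apply_moves --steps '[[[0.0002,0.0055,0],[0,0,-4],-1],[[0.0002,0.0055,0],[0,0,-4],-1],[[0,0,0],[0,0,0],-1],[[0,0,0],[0,0,0],-1],[[0,0,0],[0,0,0],-1]]'

```text
t: 16.85
ee_pos: [472.1, -258.6, 100.7]
orientation: [[0.765, 0.644, 0.005], [0.644, -0.765, -0.002], [0.003, 0.005, -1.0]]
contact_force: [4.3, 5.4, -1.3]
gripper_width: 17.9
finger_force: 25.1
```

Emit:
apply_moves --steps '[[[0,0,0],[0,0,0],0],[[0,0,0],[0,0,0],0],[[0,0,0],[0,0,0],0],[[0,0,0],[0,0,0],0.2],[[0,0,0],[0,0,0],0.2],[[0,0,-0.03],[0,0,0],0.2],[[0,0,-0.04],[0,0,0],0.2],[[0,0,-0.05],[0,0,0],0.2],[[0,0,-0.05],[0,0,0],0.2],[[0,0,0],[0,0,0],0.2]]'

```text
t: 17.85
ee_pos: [473.4, -261.8, 278.9]
orientation: [[0.764, 0.645, 0.015], [0.646, -0.764, -0.013], [0.003, 0.02, -1.0]]
contact_force: [-0.6, -0.7, 0.2]
gripper_width: 55.8
finger_force: 0.0
```

Emit:
apply_moves --steps '[[[-0.05,0,-0.01],[0,0,0],0.2],[[-0.05,0,-0.01],[0,0,0],0.2],[[-0.05,0,0],[0,0,0],0.2],[[-0.03,0,0],[0,0,0],0.2],[[0,0,0],[0,0,0],0.2],[[0,0,0],[0,0,0],0.2]]'

```text
t: 18.45
ee_pos: [334.2, -374.4, 289.9]
orientation: [[0.765, 0.644, 0.004], [0.644, -0.765, -0.003], [0.001, 0.005, -1.0]]
contact_force: [0.4, 0.7, -0.1]
gripper_width: 55.9
finger_force: 0.0
```

```bash
python3 - <<'E'
from h import *
import cv2
p,D=grab_frame("top"); s,_=grab_frame("scene"); c=C["top"]; f=210/np.tan(np.radians(c["vfov"]/2))
v,u=np.mgrid[:420,:560]; X=np.stack([(u-c["cx"])/f*D,-(v-c["cy"])/f*D,-D],-1)@c["rotation"].T+c["origin"]
m=(X[...,0]>440)&(X[...,0]<600)&(X[...,1]<-100)&(X[...,1]>-320)&(D>0)
for n,q in(("lever",X[m&(X[...,2]>92)&(X[...,2]<118)]),("pipe",X[m&(X[...,2]>57)&(X[...,2]<74)&(X[...,0]>512)&(abs(X[...,1]+207)>25)])):
    k=q.mean(0); w=np.linalg.svd(q[:,:2]-k[:2])[2][0]; print(n,len(q),k,q.min(0),q.max(0),np.degrees(np.arctan2(w[1],w[0])))
b=(X[...,0]>400)&(X[...,0]<560)&(X[...,1]<330)&(X[...,1]>90)&(X[...,2]>64)&(X[...,2]<80); q=X[b]; l=q[(q[:,1]>150)&(q[:,1]<300)]; w=np.linalg.svd(l[:,:2]-l[:,:2].mean(0))[2][0]; print("bar",len(l),np.degrees(np.arctan2(w[1],w[0])))
cv2.imwrite("pics/d.png",cv2.resize(p[...,::-1][130:290,140:380],None,fx=3.3,fy=3.3,interpolation=cv2.INTER_CUBIC)); st=get_state(); print(st["t"],st["ee_pos"],st["contact_force"])
E
```

```text
lever 221 [ 493.72604991 -243.01171665  107.09952099] [ 442.4995907  -289.88560688   92.66235574] [ 544.54060937 -198.26931744  117.95520096] -138.84302005774947
pipe 170 [ 532.26015684 -207.54954201   68.16519687] [ 514.81209286 -281.26414877   57.82977678] [ 550.73768994 -136.09174812   73.95731606] -94.71387020410589
bar 258 -88.47470976511993
18.55 [ 335.16189551 -373.62058104  290.11480988] [ 0.86535921 -0.09252153  0.1667694 ]
```

View pics/d.png

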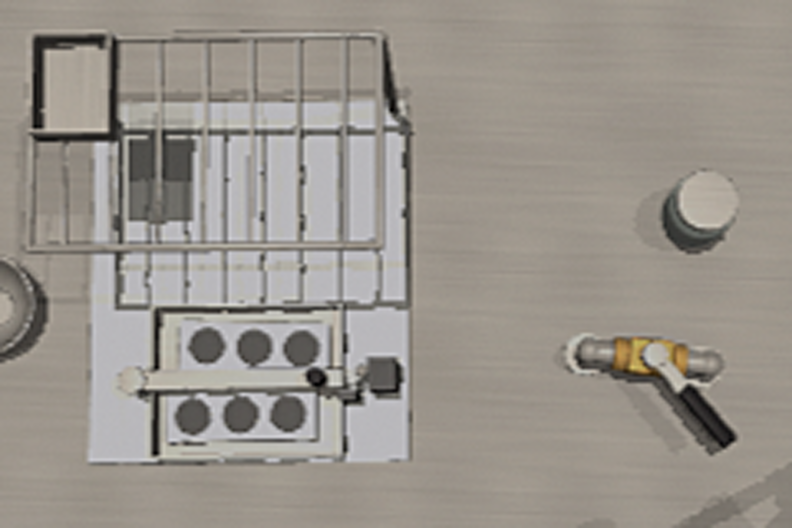

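The bar lies straight across the pan (image row 378), with its nose in the catch at (382,375). The lever measures about 45–46° to the pipe's square, and the dies, jar and bowl haven't moved.

```bash
python3 -c "
from station import *
print(job_done())"
```

```text
the job is handed in; nothing more can be done
None
```

I shut the keeper bar against its stop in the catch and set the valve lever to about 45° (45–46° measured). The gripper has let go and moved clear, and I handed the job in at about 18.6 s; no verdict came back.

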